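# Weigh the hazelnuts out of the glass

### The job

Weigh the hazelnuts: take the small glass of hazelnuts from the chopping board with a light grip of no more than about 30 N (glass cracks if squeezed hard), tip all five nuts into the dish of the kitchen scale, and stand the empty glass gently upright on the chopping board again. The scale is delicate: do not knock or lean on its dish and do not push it down to its stop. Leave the ramekin on the board and the spoon by the scale where they are.

Things in the scene. Friction and masses are not known exactly. Their poses are not given: they have to be found in the camera images.
- glass: the small thick-based clear drinking glass that holds the hazelnuts, 61 mm tall, 48 mm across the rim tapering to 38 mm at the foot, mouth about 43 mm wide, inner floor 14 mm above its underside, 70 g empty. Origin: centre of its underside; z points out of the mouth
- board: cream chopping board with a hand slot in one end, 220 x 320 x 11 mm, lying flat and fixed. Origin: centre of its underside (its top is 11 mm higher); x across the short side, y along the long side
- scale: mechanical kitchen scale, fixed: grey housing 138 x 146 mm and 75 mm high with a round dial on its front (-x side) that reaches 115 mm in front of the origin. Origin: centre of the underside of the housing; z up
- dish_floor (a point): centre of the flat inner floor of the scale's round steel dish, about 90 mm above the worktop. The dish is 170 mm across its rim, which stands 26 mm above this point; the flat floor is about 105 mm across, then curves up to the rim
- dish (a joint): how far the scale's dish has sunk on its spring, in m: 0 empty, 0.012 at its stop. It sinks 1 mm for each 0.4 N (about 40 g) put on it
- ramekin: empty pale ramekin that also stands on the chopping board, 69 mm across, 38 mm high; not part of the job. Origin: centre of its underside
- spoon: steel spoon lying on the worktop in front of the scale, 191 x 38 x 13 mm; not part of the job. Origin: centre of its underside, x along its length
- nut_0: one of the five brown hazelnuts that start in the glass, about 17 mm across, 12 g. Origin: its centre
- nut_1: one of the five brown hazelnuts that start in the glass, about 17 mm across, 12 g. Origin: its centre
- nut_2: one of the five brown hazelnuts that start in the glass, about 17 mm across, 12 g. Origin: its centre
- nut_3: one of the five brown hazelnuts that start in the glass, about 17 mm across, 12 g. Origin: its centre
- nut_4: one of the five brown hazelnuts that start in the glass, about 17 mm across, 12 g. Origin: its centre
Mind the look-alikes: they are no part of the job. What is shaped like the glass but purple is not meant.

How it is judged:
At the end, for the whole second after the job is handed in: All five hazelnuts lie in the scale's dish (within 80 mm of its centre), so that the dish has sunk under them, and the glass stands still and upright (within 7 degrees) on the chopping board, its centre at least 5 mm inside the board's edges (horizontal distance between each of nut_0, nut_1, nut_2, nut_3, nut_4 and dish_floor below 0.08 m and z of nut_0 in the frame of dish_floor between 0 and 0.035 m and z of nut_1 in the frame of dish_floor between 0 and 0.035 m and z of nut_2 in the frame of dish_floor between 0 and 0.035 m and z of nut_3 in the frame of dish_floor between 0 and 0.035 m and z of nut_4 in the frame of dish_floor between 0 and 0.035 m and x of glass in the frame of board between -0.105 and 0.105 m and y of glass in the frame of board between -0.155 and 0.155 m and z of glass in the frame of board between 0.007 and 0.016 m and angle between glass's own z axis and vertical below 0.12 rad and linear speed of glass below 0.02 m/s and value of joint dish above 0.0008 m); the robot touches nothing.
It fails at once if the glass is squeezed hard: the fingers' forces on it add up to more than 80 N (40 N a finger) (contact force between the fingers and glass above 80 N).
It fails at once if the glass is set down or pushed against the board with more than 35 N (contact force between glass and board above 35 N).
It fails at once if the glass knocks the scale or its dish with more than 8 N (contact force between glass and scale above 8 N).
It fails at once if the dish is pushed down to its stop (sunk more than 11 mm) (value of joint dish above 0.011 m).
It fails at once if the ramekin or the spoon is moved by more than 30 mm (distance of any of ramekin, spoon from where it was at the start of the episode above 0.03 m).
It also fails if it takes over 69 s, if anything falls off the work surface, if the arm or the gripper's body presses on something with over 40 N, if the wrist force passes 120 N, or if a joint passes its speed limit or range.

### The arm

A 7-joint arm with a two-finger parallel gripper is mounted at the origin on a cart in front of the work surface, level with it; the furniture and walls round the work are solid. World frame = base frame: x ahead of the robot, y to its left, z up, the work surface at z = 0. Lengths are in m, angles in rad, forces in N, time in s.
With the tool pointing down it reaches from about 0.4 to 0.85 m from the base axis. Payload 10.4 kg.
Tool frame: the origin (TCP) lies at the very end of the fingers, on their centre line; the grasp point (between the pads) lies r.grip_depth behind it (r.grip_depth is the distance from the TCP to the grasp point, in m); y points along the fingers, z is the direction in which the jaws open and shut, and the axes are right-handed (so a half turn about y gives the same grasp; the last joint's range is limited). The gripper opens to 87 mm and grips with 3 to 60 N. Pads are 19 mm wide; open, the fingers measure 117 mm over their backs; the gripper's body (75 mm by 190 mm) begins 51 mm behind the grasp point.
Start: joints at [1.106, 0.332, -0.065, 1.46, 0.022, 1.35, -0.088], TCP at [0.267, -0.565, 0.19] pointing down, gripper open.
Joint ranges: [-2.6, 2.6], [-0.5, 2.12], [-1.47, 1.34], [0.16, 2.42], [-1.27, 4.41], [0.06, 2.06], [-2.6, 2.6]. Speed limits (rad/s): [2.22, 2.22, 2.79, 2.79, 3.14, 3.14, 3.14].

### API

Orientations are given as a unit quaternion [x, y, z, w].
In Python, from bench import r gives the robot as it stands.
- The arm moves only by the shell command python3 -m jog 'ROWS' [OPENING] [FORCE]. ROWS is JSON, a list of rows, each a list of 6 numbers: the shift along the tool's x, y, z in m, then the turn, a rotation vector about the tool's x, y, z in degrees. A call has 1 to 12 rows; each row shifts and turns the pose as measured when the row begins, along the tool's axes as they then stand; what a row does not reach is not made up. A row lasts 1/12 s, in which the tool goes at most 41.7 mm and 7.16 degrees, less where a joint would pass 70% of its speed; a pose out of reach is approached as far as the arm can. A call with a gripper value outside its range is refused whole. OPENING is the opening, from -1 (shut) to 1 (fully open), so that 0 is half open, set as the call begins (- or left out, the last holds). The fingers move at their own pace and stop on an object; FORCE is the grip in N (left out, the last holds). Time passes only in rows, so rows that do not move let the fingers close. It gives the time, the measured TCP pose, the force and the opening at its end, in the units of the state.
- r.read_state(): the state, without advancing time (a new reading comes with each control period).
- r.camera(name): name is "scene" or "top"; returns a dict with "image" (384x512x3 uint8, red, green, blue), "range_z" (384x512 float32, m along the optical axis (not along the pixel's ray), 0 where there is no reading), "K" (3x3 intrinsics, pixels), "k1" (the pictures are not rectified: a ray, as slopes to the right and down, at radius r is drawn at 1 + k1 r^2 times it, then the intrinsics apply), "R" (3x3) and "t" (3): a world point X has camera coordinates R X + t. Camera axes: x right, y down, z forward; pixel columns grow to the right and rows downward; lengths in m; the calibration is good to about 2 mm. A picture is of the moment at which its call begins.
- r.close_job(): hands the job in, once; it reports no verdict.
The state is a dict: "time": time; "joint_positions": joint angles; "joint_vel": joint speeds; "joint_torque": joint torques, N m; "ee_pos": TCP position; "eef_rot": TCP orientation; "ft_force": force on the tool from outside, world axes, zero at the start; "torque": the same for the moment, N m; "width": finger opening in m.
Only numpy, scipy, OpenCV 4.12 (cv2) and the standard library are available. Lean on these libraries where they do the work, as an engineer would, in place of code of your own. Each camera call takes 0.05 s, during which the arm holds its last target. There are 200 camera calls.

## Working session

There is one attempt and no reset: what is moved stays moved. The work goes in short steps, Python scripts to look and compute and a shell command to move; the robot and the scene stay as the last step left them, time stands still between calls to the robot, and variables do not carry over. Pictures are saved under pics/ and viewed, about 8 in all and at most 12, crops included, and the job is handed in when it is done.

```bash
mkdir -p pics; ls
cat > h.py <<'E'
import numpy as np,cv2
from bench import r
from scipy.spatial.transform import Rotation as Ro
def cam(n,f=None):
    c=r.camera(n)
    if f: cv2.imwrite('pics/'+f,c['image'][...,::-1])
    return c
def ray(c,u,v):
    K=c['K'];p=np.array([(u-K[0,2])/K[0,0],(v-K[1,2])/K[1,1]]);q=p.copy()
    for _ in range(20): q=p/(1+c['k1']*(q@q))
    return -c['R'].T@c['t'], c['R'].T@np.array([q[0],q[1],1])
def onz(c,u,v,z):
    o,d=ray(c,u,v);return o+d*(z-o[2])/d[2]
def dep(c,u,v):
    o,d=ray(c,u,v);return o+d*c['range_z'][int(v),int(u)]
def proj(c,X):
    x=c['R']@np.array(X)+c['t'];q=x[:2]/x[2];q=q*(1+c['k1']*(q@q));return c['K'][:2,:2]@q+c['K'][:2,2]
E
python3 - <<'E'
from h import *
for n in('scene','top'):
    c=cam(n,n+'0.png');print(n,-c['R'].T@c['t'],c['R'][2])
s=r.read_state();print(s['ee_pos'],s['eef_rot'],s['width'],r.grip_depth,s['time']);print(Ro.from_quat(s['eef_rot']).as_matrix())
E
```

```text
pics
scene [0.03944484 0.89112602 0.59393009] [ 0.36704951 -0.81484715 -0.44866332]
top [ 0.26425518 -0.02971367  1.18945015] [ 0.19369293  0.0105949  -0.98100499]
[ 0.26705497 -0.56466524  0.18927393] [-0.15504834  0.69033587 -0.68951473  0.15480905] 0.08694869517351046 0.0187 0.1
[[-9.03988340e-01 -5.84630782e-04  4.27556708e-01]
 [-4.27557101e-01  1.05889527e-03 -9.03987723e-01]
 [ 7.57612730e-05 -9.99999268e-01 -1.20719202e-03]]
```

View pics/scene0.png

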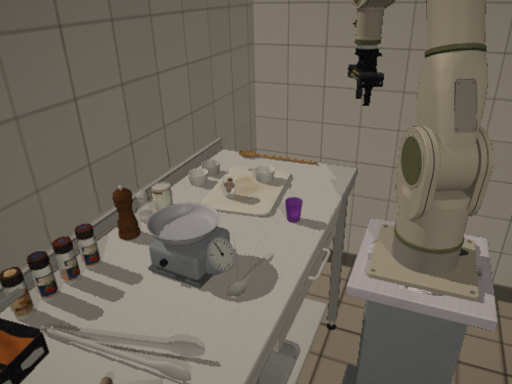

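View pics/top0.png

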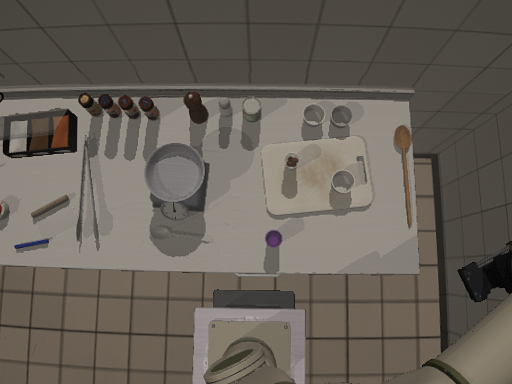

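Run:
```python
from h import *
t=cam('top');s=cam('scene')
a=cv2.resize(t['image'][130:220,250:380],(780,540),interpolation=cv2.INTER_CUBIC)
b=cv2.resize(s['image'][155:215,200:300],(800,480),interpolation=cv2.INTER_CUBIC)
cv2.imwrite('pics/tc.png',a[...,::-1]);cv2.imwrite('pics/sc.png',b[...,::-1])
for n,c,(v0,v1,u0,u1) in(('top',t,(145,180,275,305)),('scene',s,(170,202,212,242))):
    im=c['image'][v0:v1,u0:u1].astype(int);m=(im[...,0]-im[...,2]>25)&(im.sum(2)<330)
    v,u=np.nonzero(m);print(n,m.sum(),u.mean()+u0,v.mean()+v0,u.min()+u0,u.max()+u0,v.min()+v0,v.max()+v0)
    uv=(u.mean()+u0,v.mean()+v0)
    for z in(.035,.045): print(z,onz(c,*uv,z))
    print('dep',dep(c,*uv))
print('dish',dep(t,175,172),[onz(t,*p,.116) for p in((145,172),(204,172),(175,146),(175,201))])
print('ramekin',onz(t,342,181,.049)); print('purple',dep(t,273,239))
for p in((264,145),(368,139),(372,206),(269,214)): print('board',onz(t,*p,.011))
```

```text
top 33 292.6060606060606 160.63636363636363 288 297 158 164
0.035 [ 0.58019645 -0.11836497  0.035     ]
0.045 [ 0.57745973 -0.11759706  0.045     ]
dep [ 0.57119343 -0.11583877  0.06789708]
scene 84 229.01190476190476 184.51190476190476 224 234 178 192
0.035 [ 0.58747725 -0.13952371  0.035     ]
0.045 [ 0.57767222 -0.12108402  0.045     ]
dep [ 0.56140385 -0.09048912  0.06159188]
dish [0.52761152 0.21713553 0.09016529] [array([0.52043315, 0.2955201 , 0.116     ]), array([0.52242868, 0.13092319, 0.116     ]), array([0.5961265 , 0.21580198, 0.116     ]), array([0.44050084, 0.20675332, 0.116     ])]
ramekin [ 0.51752865 -0.26098891  0.049     ]
purple [ 0.34940567 -0.06282799  0.01906363]
board [ 0.63484074 -0.03307362  0.011     ]
board [ 0.65977164 -0.35329817  0.011     ]
board [ 0.45118868 -0.35708406  0.011     ]
board [ 0.42325252 -0.05057149  0.011     ]
```

View pics/tc.png

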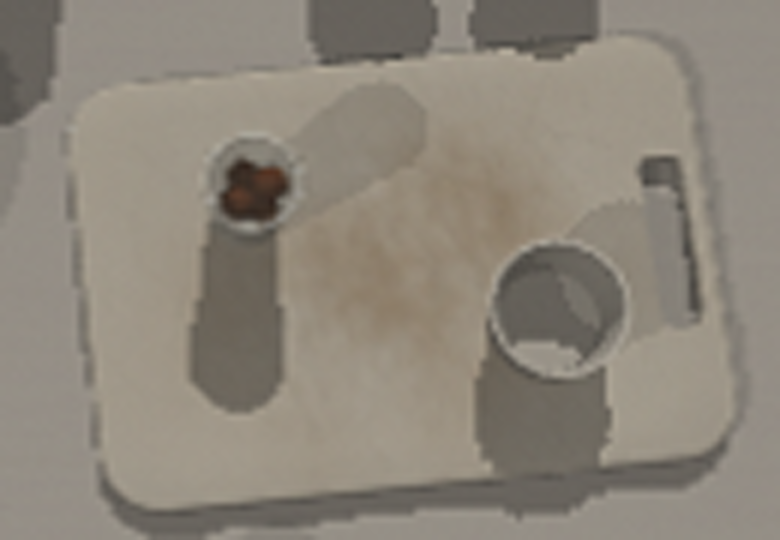

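View pics/sc.png

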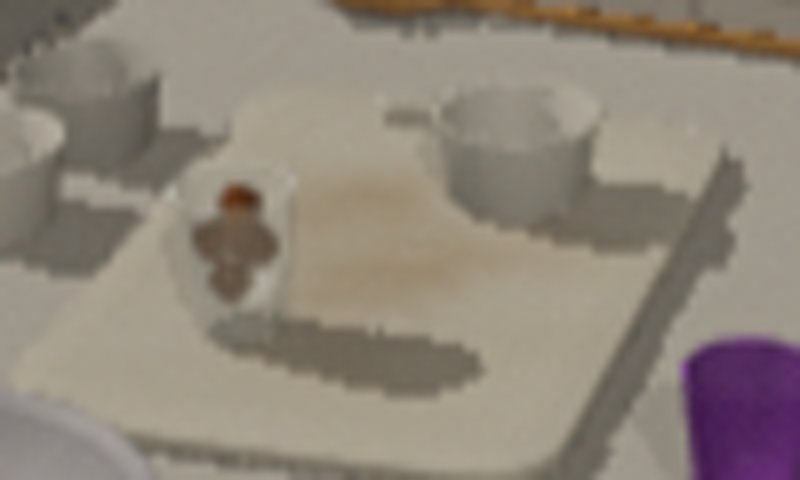

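```bash
cat >> h.py <<'E'
def frame(head,down,roll=0,flip=1):
    h,d=np.radians([head,down]);y=np.array([np.cos(h)*np.cos(d),np.sin(h)*np.cos(d),-np.sin(d)])
    z=flip*np.array([np.sin(h),-np.cos(h),0]);M=np.c_[np.cross(y,z),y,z]
    return M@Ro.from_euler('y',roll,degrees=True).as_matrix()
def to(grasp,M,s=None):
    """shift (tool axes, mm) of TCP & rotvec deg so that grasp point goes to grasp with frame M"""
    s=s or r.read_state();A=Ro.from_quat(s['eef_rot']).as_matrix();p=np.array(s['ee_pos'])
    T=np.array(grasp)+r.grip_depth*M[:,1]
    w=Ro.from_matrix(A.T@M).as_rotvec(degrees=True)
    print('t',round(s['time'],2),'tcp',np.round(p,4),'grasp',np.round(p-r.grip_depth*A[:,1],4),'width',round(s['width'],4),'F',np.round(s['ft_force'],1))
    print('q',np.round(s['joint_positions'],2));print('axes x',np.round(A[:,0],3),'y',np.round(A[:,1],3),'z',np.round(A[:,2],3))
    print('need world mm',np.round((T-p)*1e3,1),'toolnow mm',np.round(A.T@(T-p)*1e3,1),'toolgoal mm',np.round(M.T@(T-p)*1e3,1),'rot deg',np.round(w,1))
E
python3 - <<'E'
from h import *
to((.45,-.33,.3),frame(60,35))
t=cam('top');s=cam('scene')
print(onz(t,292.2,160.8,.072),onz(s,229.4,177.7,.072))
E
```

```text
t 0.2 tcp [ 0.2671 -0.5648  0.1895] grasp [ 0.2671 -0.5648  0.2082] width 0.0869 F [-0.8 -0.1  0.2]
q [ 1.11  0.33 -0.06  1.46  0.02  1.35 -0.09]
axes x [-0.904 -0.428  0.   ] y [-0.     0.001 -1.   ] z [ 0.428 -0.904 -0.001]
need world mm [190.5 248.   99.8] toolnow mm [-278.3  -99.7 -142.8] toolgoal mm [-259.6  196.8   41. ] rot deg [-16.6 -32.   53.2]
[ 0.56956692 -0.11435751  0.072     ] [ 0.57158286 -0.11456617  0.072     ]
```

```bash
python3 -m jog '[[0,-0.03,0,0,0,0],[0,-0.03,0,0,0,0],[0,-0.03,0,0,0,0],[-0.035,0,-0.018,0,0,0],[-0.035,0,-0.018,0,0,0],[-0.035,0,-0.018,0,0,0],[-0.035,0,-0.018,0,0,0],[-0.035,0,-0.018,0,0,0],[-0.035,0,-0.018,0,0,0],[-0.035,0,-0.018,0,0,0],[-0.035,0,-0.018,0,0,0],[0,0,0,0,0,0]]' 1 10
python3 -m jog '[[0,0,0,-1.8,-3.5,6],[0,0,0,-1.8,-3.5,6],[0,0,0,-1.8,-3.5,6],[0,0,0,-1.8,-3.5,6],[0,0,0,-1.8,-3.5,6],[0,0,0,-1.8,-3.5,6],[0,0,0,-1.8,-3.5,6],[0,0,0,-1.8,-3.5,6],[0,0,0,-1.8,-3.5,6],[0,0,0,0,0,0]]'
python3 -c "
from h import *
to((.45,-.33,.3),frame(60,35))"
```

```text
time: 1.3
ee_pos: [0.4639, -0.3057, 0.2826]
eef_rot: [-0.152, 0.691, -0.69, 0.152]
ft_force: [0.3, 0.8, -0.7]
width: 0.0872
time: 2.13
ee_pos: [0.4691, -0.3026, 0.2876]
eef_rot: [-0.024, 0.698, -0.389, 0.6]
ft_force: [-1.4, -0.8, -0.9]
width: 0.0871
t 2.13 tcp [ 0.4691 -0.3026  0.2876] grasp [ 0.461  -0.3156  0.2983] width 0.0871 F [-1.4 -0.8 -0.9]
q [ 1.18  0.43 -0.22  1.48 -0.77  1.68  0.52]
axes x [-0.279 -0.501 -0.819] y [ 0.434  0.696 -0.573] z [ 0.857 -0.515  0.023]
need world mm [-11.4 -14.2   1.6] toolnow mm [  8.9 -15.7  -2.5] toolgoal mm [  9.  -15.7  -2.8] rot deg [-1.6  0.5 -0. ]
```

```bash
python3 -c "
from h import *
to((.5254,-.1925,.109),frame(60,35))"
```

```text
t 2.13 tcp [ 0.4691 -0.3026  0.2876] grasp [ 0.461  -0.3156  0.2983] width 0.0871 F [-1.4 -0.8 -0.9]
q [ 1.18  0.43 -0.22  1.48 -0.77  1.68  0.52]
axes x [-0.279 -0.501 -0.819] y [ 0.434  0.696 -0.573] z [ 0.857 -0.515  0.023]
need world mm [  64.   123.3 -189.4] toolnow mm [ 75.6 222.  -13.2] toolgoal mm [ 75.5 222.3  -6.3] rot deg [-1.6  0.5 -0. ]
```

```bash
python3 -m jog '[[0.0075,0.022,-0.001,-0.2,0,0],[0.0075,0.022,-0.001,-0.2,0,0],[0.0075,0.022,-0.001,-0.2,0,0],[0.0075,0.022,-0.001,-0.2,0,0],[0.0075,0.022,-0.001,-0.2,0,0],[0.0075,0.022,-0.001,-0.2,0,0],[0.0075,0.022,-0.001,-0.2,0,0],[0.0075,0.022,-0.001,-0.2,0,0],[0.0075,0.022,-0.001,-0.2,0,0],[0.0075,0.022,-0.001,0,0,0],[0,0,0,0,0,0]]'
python3 -c "
from h import *
t=cam('top','t1.png');cam('scene','s1.png')
to((.5254,-.1925,.109),frame(60,35))
to((.5705,-.1145,.046),frame(60,35))
a=cv2.imread('pics/t1.png')[110:230,250:410];b=cv2.imread('pics/s1.png')[90:210,200:360]
cv2.imwrite('pics/c1.png',cv2.resize(np.hstack([a,b]),None,fx=2.5,fy=2.5,interpolation=cv2.INTER_CUBIC))"
```

```text
time: 3.05
ee_pos: [0.5349, -0.1817, 0.0926]
eef_rot: [-0.04, 0.703, -0.39, 0.593]
ft_force: [-0.4, 1.7, -0.9]
width: 0.087
t 3.15 tcp [ 0.5355 -0.1855  0.0956] grasp [ 0.5278 -0.1984  0.1067] width 0.0871 F [ 0.5 -1.4  0.4]
q [ 1.04  0.53 -0.3   1.77 -0.8   1.25  0.66]
axes x [-0.292 -0.52  -0.803] y [ 0.411  0.69  -0.596] z [ 0.864 -0.504  0.012]
need world mm [-2.4  6.3  2.7] toolnow mm [-4.7  1.7 -5.2] toolgoal mm [-4.6  1.9 -5.2] rot deg [-0.6  0.4  1.6]
t 3.15 tcp [ 0.5355 -0.1855  0.0956] grasp [ 0.5278 -0.1984  0.1067] width 0.0871 F [ 0.5 -1.4  0.4]
q [ 1.04  0.53 -0.3   1.77 -0.8   1.25  0.66]
axes x [-0.292 -0.52  -0.803] y [ 0.411  0.69  -0.596] z [ 0.864 -0.504  0.012]
need world mm [ 42.7  84.3 -60.3] toolnow mm [ -7.9 111.6  -6.3] toolgoal mm [ -4.7 111.8  -5.1] rot deg [-0.6  0.4  1.6]
```

View pics/c1.png

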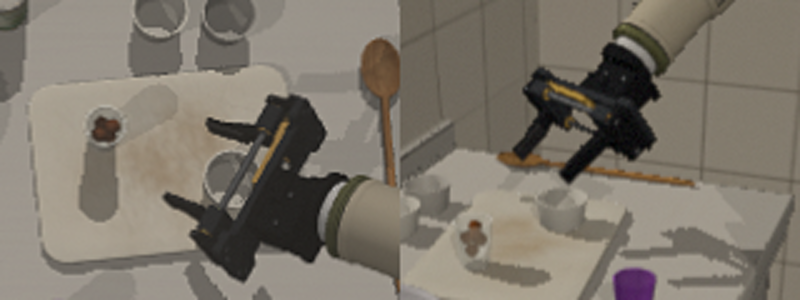

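The gripper is above the ramekin and both fingers point at the glass (left half, glass at about (105,127)), one on each side of it. Next I advance slowly.

```bash
python3 -m jog '[[-0.004,0,-0.004,0,0,0.8],[-0.003,0,-0.002,0,0,0.8],[0,0.012,0,0,0,0],[0,0.012,0,0,0,0],[0,0.012,0,0,0,0],[0,0.012,0,0,0,0],[0,0.012,0,0,0,0],[0,0.012,0,0,0,0],[0,0,0,0,0,0]]'
python3 -c "
from h import *
to((.5705,-.1145,.046),frame(60,35))"
```

```text
time: 3.9
ee_pos: [0.5665, -0.1281, 0.0607]
eef_rot: [-0.028, 0.7, -0.387, 0.6]
ft_force: [-0.3, 0.3, -0.0]
width: 0.087
t 3.9 tcp [ 0.5665 -0.1281  0.0607] grasp [ 0.5586 -0.1411  0.0715] width 0.087 F [-0.3  0.3 -0. ]
q [ 0.99  0.57 -0.35  1.84 -0.87  1.12  0.7 ]
axes x [-0.279 -0.504 -0.817] y [ 0.425  0.698 -0.576] z [ 0.861 -0.508  0.02 ]
need world mm [ 11.7  26.9 -25.4] toolnow mm [ 4.  38.3 -4.1] toolgoal mm [ 4.1 38.4 -3.3] rot deg [-1.1  0.6  0.2]
```

```bash
python3 -m jog '[[0.001,0.009,-0.001,-0.3,0,0],[0.001,0.009,-0.001,-0.3,0,0],[0.001,0.009,-0.001,-0.3,0,0],[0.001,0.009,-0.001,-0.3,0,0],[0,0.005,0,0,0,0],[0,0,0,0,0,0]]'
python3 -c "
from h import *
to((.5705,-.1145,.046),frame(60,35))"
```

```text
time: 4.4
ee_pos: [0.5802, -0.095, 0.0302]
eef_rot: [-0.036, 0.704, -0.378, 0.599]
ft_force: [-0.3, 1.4, 0.1]
width: 0.0866
t 4.4 tcp [ 0.5802 -0.095   0.0302] grasp [ 0.5727 -0.1083  0.041 ] width 0.0866 F [-0.3  1.4  0.1]
q [ 0.94  0.62 -0.37  1.85 -0.89  1.05  0.71]
axes x [-0.279 -0.504 -0.818] y [ 0.404  0.711 -0.576] z [ 0.871 -0.491  0.005]
need world mm [-2.1 -6.2  5.1] toolnow mm [-0.4 -8.2  1.3] toolgoal mm [-0.5 -8.2  1.3] rot deg [0.3 0.6 0.2]
```

```bash
python3 -m jog '[[0,-0.007,0.001,0,0,0],[0,0,0,0,0,0],[0,0,0,0,0,0]]'
python3 -m jog '[[0,0,0,0,0,0],[0,0,0,0,0,0],[0,0,0,0,0,0],[0,0,0,0,0,0],[0,0,0,0,0,0],[0,0,0,0,0,0],[0,0,0,0,0,0],[0,0,0,0,0,0]]' -1 14
python3 -c "
from h import *
to((.5705,-.1145,.046),frame(60,35))"
```

```text
time: 4.65
ee_pos: [0.5781, -0.1013, 0.0346]
eef_rot: [-0.036, 0.704, -0.378, 0.599]
ft_force: [0.3, 0.7, 0.1]
width: 0.0874
time: 5.32
ee_pos: [0.5783, -0.1037, 0.0354]
eef_rot: [-0.035, 0.704, -0.38, 0.599]
ft_force: [-0.2, 0.4, 0.2]
width: 0.0418
t 5.32 tcp [ 0.5783 -0.1037  0.0354] grasp [ 0.5708 -0.1169  0.0462] width 0.0418 F [-0.2  0.4  0.2]
q [ 0.95  0.62 -0.36  1.84 -0.88  1.07  0.71]
axes x [-0.279 -0.505 -0.817] y [ 0.406  0.709 -0.577] z [ 0.87  -0.493  0.007]
need world mm [-0.2  2.4 -0.1] toolnow mm [-1.   1.7 -1.4] toolgoal mm [-1.   1.7 -1.4] rot deg [0.1 0.6 0.2]
```

```bash
python3 -m jog '[[-0.004,-0.003,0,0,0,0],[-0.008,-0.006,0,0,0,0],[-0.013,-0.009,0,0,0,0],[-0.013,-0.009,0,0,0,0],[-0.016,-0.012,0,0,0,0],[-0.016,-0.012,0,0,0,0],[-0.016,-0.012,0,0,0,0],[-0.016,-0.012,0,0,0,0],[-0.016,-0.012,0,0,0,0],[0,0,0,0,0,0]]'
python3 -c "
from h import *
cam('top','t2.png');cam('scene','s2.png')
to((.5,.10,.21),frame(60,15))
a=cv2.imread('pics/t2.png')[90:240,130:330];b=cv2.imread('pics/s2.png')[90:240,160:360]
cv2.imwrite('pics/c2.png',cv2.resize(np.hstack([a,b]),None,fx=2,fy=2,interpolation=cv2.INTER_CUBIC))"
```

```text
time: 6.15
ee_pos: [0.574, -0.1043, 0.1929]
eef_rot: [-0.037, 0.705, -0.38, 0.598]
ft_force: [1.1, 0.1, -0.3]
width: 0.0386
t 6.25 tcp [ 0.5729 -0.1039  0.1893] grasp [ 0.5654 -0.1172  0.2001] width 0.0386 F [-0.2 -0.  -1.3]
q [ 0.96  0.37 -0.37  1.79 -0.87  1.27  0.48]
axes x [-0.284 -0.505 -0.815] y [ 0.401  0.71  -0.579] z [ 0.871 -0.491  0.001]
need world mm [-63.9 219.5  15.9] toolnow mm [-105.7  121.  -163.5] toolgoal mm [ -56.3  148.7 -165.1] rot deg [ 0.5  0.3 20.4]
```

View pics/c2.png

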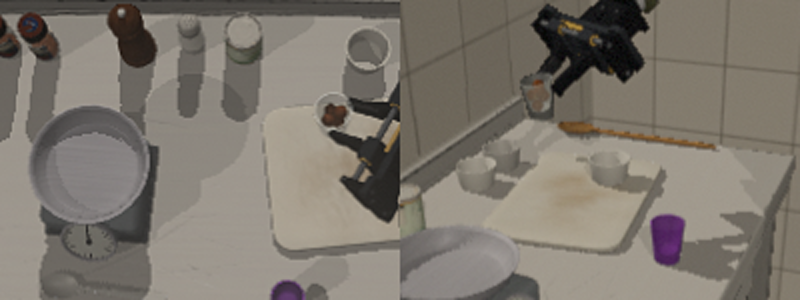

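```bash
python3 -c "
from h import *
a=cv2.imread('pics/t2.png')[125:175,275:342];b=cv2.imread('pics/s2.png')[115:165,215:282]
cv2.imwrite('pics/c3.png',cv2.resize(np.hstack([a,b]),None,fx=5.9,fy=5.9,interpolation=cv2.INTER_CUBIC))
s=r.read_state();print(s['width'],s['time'])
c=r.camera('scene');
A=Ro.from_quat(s['eef_rot']).as_matrix();g=s['ee_pos']-r.grip_depth*A[:,1];print('grasp px',proj(c,g),'tcp',proj(c,s['ee_pos']),'m/px',np.linalg.norm(g+c['R'].T@c['t'])/c['K'][0,0])
for z in(-.035,-.02,0,.026,.04): print(z,proj(c,g+[0,0,z]))"
```

```text
0.03860365805932358 6.25
grasp px [229.53835452 137.61606185] tcp [225.3532377  142.31638147] m/px 0.0029319181727925792
-0.035 [230.11866761 148.93241534]
-0.02 [229.8716646  144.11801217]
0 [229.53835452 137.61606185]
0.026 [229.0981443  129.01939588]
0.04 [228.8578182  124.32164481]
```

View pics/c3.png

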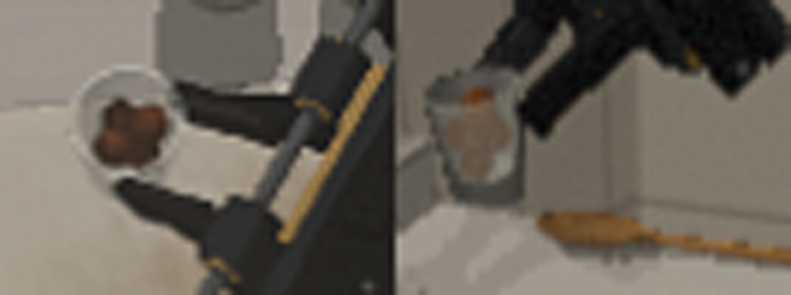

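```bash
python3 -c "
from h import *
t=r.camera('top');c=r.camera('scene');s=r.read_state()
A=Ro.from_quat(s['eef_rot']).as_matrix();p=s['ee_pos'];g=p-r.grip_depth*A[:,1]
print(s['time'],s['width'],p,g)
for k in(-.028,-.02,.02,.028): print(k,'top',proj(t,p+k*A[:,2]),'scene',proj(c,p+k*A[:,2]))
print(onz(t,297,146.7,.226),onz(c,215+(475-396)/5.9,127.5,.226), onz(c,215+(475-396)/5.9,127.5,.206))
"
```

```text
6.4 0.03873978725449755 [ 0.57223546 -0.10344876  0.18727117] [ 0.5647647  -0.11675132  0.1980841 ]
-0.028 top [286.01278306 157.03317774] scene [230.95468154 145.58154013]
-0.02 top [287.53910979 154.4546674 ] scene [229.38492184 144.84647218]
0.02 top [295.09719174 141.6835309 ] scene [221.76364227 141.27819486]
0.028 top [296.59386144 139.15399531] scene [220.28338927 140.58524212]
[ 0.56405069 -0.11473771  0.226     ] [ 0.57385664 -0.12939726  0.226     ] [ 0.60290628 -0.18487102  0.206     ]
```

```bash
python3 -c "
from h import *
t=r.camera('top');p=np.array([ 0.5355,-0.1855,0.0956]);y=np.array([.411,.69,-.596]);z=np.array([.864,-.504,.012])
for b in(0,.0187):
  for k in(-.05,.05): print(b,k,proj(t,p-b*y+k*z))
to((.5,.10,.21),frame(60,15))
"
```

```text
0 -0.05 [309.39638918 185.79713546]
0 0.05 [326.97265157 155.94562683]
0.0187 -0.05 [314.58683664 187.78639246]
0.0187 0.05 [332.2674081  157.58274271]
t 6.45 tcp [ 0.5723 -0.1034  0.1872] grasp [ 0.5648 -0.1167  0.198 ] width 0.0385 F [-0.5  0.4 -2.5]
q [ 0.96  0.38 -0.37  1.79 -0.87  1.27  0.48]
axes x [-0.286 -0.502 -0.816] y [ 0.399  0.712 -0.578] z [ 0.871 -0.491 -0.003]
need world mm [-63.2 219.   18. ] toolnow mm [-106.6  120.2 -162.8] toolgoal mm [ -58.3  148.  -164.3] rot deg [ 0.6  0.1 20.3]
```

```bash
python3 -c "
from h import *
s=r.read_state();A=Ro.from_quat(s['eef_rot']).as_matrix();p=s['ee_pos']
for n,(v0,v1,u0,u1) in(('top',(125,175,270,342)),('scene',(110,165,210,300))):
    c=r.camera(n);P=[];I=[]
    for v in range(v0,v1):
        for u in range(u0,u1):
            if c['range_z'][v,u]>0:
                P.append(A.T@(dep(c,u,v)-p));I.append(c['image'][v,u])
    P=np.array(P);I=np.array(I).astype(int)
    k=(np.abs(P[:,0])<.06)&(np.abs(P[:,2])<.07)&(P[:,1]>-.06)&(P[:,1]<.06)
    d=I.max(1)<70
    Q=P[k&d];print(n,'dark',len(Q));Q=Q[np.argsort(-Q[:,1])][:14];print(np.round(Q*1e3).astype(int).tolist())
    Q=P[k&~d];print('light',len(Q),np.round(np.percentile(Q,[5,50,95],axis=0)*1e3).astype(int).tolist())
"
```

```text
top dark 147
[[-13, -9, 7], [-14, -10, 0], [-15, -13, 3], [-13, -14, 5], [-16, -14, 6], [-12, -14, 9], [-15, -14, 0], [-14, -15, -2], [-13, -16, 6], [-10, -17, 7], [-12, -17, 9], [-13, -18, 3], [-18, -18, -13], [-11, -18, 1]]
light 279 [[-32, -46, -25], [-14, -22, 0], [12, 0, 19]]
scene dark 144
[[5, 10, -4], [9, 10, -5], [6, 8, -7], [11, 8, -6], [4, 7, -2], [-5, 5, 3], [-13, 1, 5], [18, -1, -15], [17, -2, -20], [-27, -3, 2], [24, -4, -18], [25, -5, -20], [21, -6, -18], [33, -7, -16]]
light 300 [[-28, -43, -23], [-9, -11, -13], [20, 9, 20]]
```

```bash
python3 -c "
from h import *
s=r.read_state();A=Ro.from_quat(s['eef_rot']).as_matrix();p=s['ee_pos']
for n,(v0,v1,u0,u1) in(('top',(120,180,270,342)),('scene',(110,165,210,300))):
    c=r.camera(n);P=np.array([A.T@(dep(c,u,v)-p) for v in range(v0,v1) for u in range(u0,u1)])
    I=c['image'][v0:v1,u0:u1].reshape(-1,3).astype(int)
    for sg in(-1,1):
      k=(np.abs(P[:,0])<.03)&(sg*P[:,2]>.016)&(sg*P[:,2]<.06)&(P[:,1]>-.07)&(P[:,1]<.03)
      Q=np.c_[np.round(P[k]*1e3),I[k].mean(1)].astype(int);Q=Q[np.argsort(-Q[:,1])];print(n,sg,Q[:26].tolist())
"
```

```text
top -1 [[23, -2, -20, 142], [10, -3, -21, 148], [16, -3, -21, 142], [29, -4, -19, 148], [18, -9, -21, 137], [-4, -9, -22, 151], [-1, -11, -23, 139], [-26, -11, -17, 161], [3, -12, -23, 136], [8, -13, -23, 134], [-18, -14, -23, 150], [-14, -16, -23, 136], [-16, -16, -18, 114], [-19, -17, -17, 103], [-28, -17, -23, 159], [0, -17, -23, 134], [-13, -18, -19, 93], [-27, -18, -21, 163], [-7, -19, -24, 133], [-15, -19, -17, 47], [-13, -19, -24, 139], [-28, -21, -24, 156], [-14, -22, -18, 54], [-9, -22, -18, 86], [-26, -22, -23, 163], [-16, -22, -16, 43]]
top 1 [[-3, -11, 16, 141], [-18, -12, 17, 130], [-3, -13, 17, 140], [-22, -14, 17, 129], [-17, -14, 18, 131], [-9, -14, 16, 142], [-14, -14, 16, 128], [-13, -16, 17, 130], [-8, -16, 18, 142], [-16, -16, 19, 131], [-24, -18, 17, 130], [-5, -18, 17, 140], [-21, -19, 19, 130], [-13, -19, 18, 132], [-29, -19, 17, 133], [-4, -20, 18, 140], [-19, -21, 18, 132], [-11, -21, 17, 142], [-29, -21, 18, 132], [-27, -22, 19, 138], [-15, -23, 18, 133], [-17, -23, 20, 132], [-23, -23, 19, 128], [-25, -23, 21, 156], [-10, -23, 18, 142], [-13, -24, 20, 136]]
[... 320 characters left out ...]
[22, -3, -20, 62], [18, -3, -19, 64], [28, -4, -19, 76], [-7, -4, -20, 88], [7, -4, -17, 103], [2, -4, -18, 84], [11, -4, -19, 115], [-2, -5, -20, 82], [-10, -5, -17, 90]]
scene 1 [[-23, -13, 17, 74], [-25, -15, 18, 65], [-19, -16, 19, 80], [-23, -19, 23, 58], [-15, -19, 21, 81], [-20, -19, 21, 65], [-28, -20, 20, 59], [-18, -21, 20, 67], [-22, -21, 22, 66], [-11, -22, 23, 83], [-19, -23, 23, 67], [-23, -23, 23, 65], [-11, -23, 20, 83], [-14, -24, 23, 66], [-20, -24, 17, 70], [-22, -25, 21, 65], [-10, -25, 17, 72], [-11, -26, 22, 70], [-20, -27, 20, 70], [-24, -27, 22, 60], [-11, -28, 20, 70], [-15, -28, 21, 72], [-18, -29, 20, 74], [-21, -30, 23, 67], [-12, -30, 21, 78], [-11, -32, 19, 83]]
```

```bash
python3 -m jog '[[0.016,0.012,0,0,0,0],[0.016,0.012,0,0,0,0],[0.016,0.012,0,0,0,0],[0.016,0.012,0,0,0,0],[0.016,0.012,0,0,0,0],[0.012,0.009,0,0,0,0],[0.008,0.006,0,0,0,0],[0.004,0.003,0,0,0,0],[0,0,0,0,0,0]]'
python3 -c "
from h import *
to((.5708,-.1169,.0465),frame(60,35))"
```

```text
time: 7.4
ee_pos: [0.575, -0.1009, 0.0514]
eef_rot: [-0.036, 0.707, -0.379, 0.596]
ft_force: [-0.5, 0.7, -2.0]
width: 0.0385
t 7.4 tcp [ 0.575  -0.1009  0.0514] grasp [ 0.5675 -0.1142  0.0622] width 0.0385 F [-0.5  0.7 -2. ]
q [ 0.95  0.58 -0.36  1.84 -0.88  1.09  0.68]
axes x [-0.286 -0.502 -0.816] y [ 0.401  0.711 -0.578] z [ 0.87  -0.493 -0.002]
need world mm [  3.4  -2.7 -15.6] toolnow mm [13.1  8.5  4.3] toolgoal mm [13.1  8.4  4.3] rot deg [0.5 0.2 0.3]
```

```bash
python3 -m jog '[[0.004,0.003,0,0,0,0],[0.004,0.003,0,0,0,0],[0.003,0.002,0,0,0,0],[0.001,0.001,0,0,0,0],[0,0,0,0,0,0]]'
python3 -c "
from h import *
to((.5708,-.1169,.0465),frame(60,35))"
```

```text
time: 7.82
ee_pos: [0.5768, -0.1016, 0.0379]
eef_rot: [-0.035, 0.705, -0.379, 0.598]
ft_force: [-0.2, 0.9, -1.2]
width: 0.0386
t 7.82 tcp [ 0.5768 -0.1016  0.0379] grasp [ 0.5693 -0.1149  0.0487] width 0.0386 F [-0.2  0.9 -1.2]
q [ 0.95  0.61 -0.36  1.84 -0.88  1.07  0.7 ]
axes x [-0.283 -0.504 -0.816] y [ 0.404  0.71  -0.578] z [ 0.87  -0.493  0.002]
need world mm [ 1.6 -2.  -2.1] toolnow mm [2.3 0.4 2.4] toolgoal mm [2.3 0.4 2.4] rot deg [0.3 0.4 0.3]
```

```bash
python3 -m jog '[[0.001,0.001,0,0,0,0],[0.001,0.001,0,0,0,0],[0,0,0,0,0,0]]'
python3 -c "
from h import *
to((.5708,-.1169,.0465),frame(60,35))"
```

```text
time: 8.07
ee_pos: [0.5784, -0.1018, 0.0378]
eef_rot: [-0.035, 0.704, -0.379, 0.599]
ft_force: [0.6, 0.3, -1.6]
width: 0.0382
t 8.07 tcp [ 0.5784 -0.1018  0.0378] grasp [ 0.5708 -0.1151  0.0485] width 0.0382 F [ 0.6  0.3 -1.6]
q [ 0.95  0.61 -0.36  1.84 -0.88  1.07  0.7 ]
axes x [-0.28  -0.503 -0.817] y [ 0.406  0.71  -0.576] z [ 0.87  -0.493  0.005]
need world mm [ 0.  -1.8 -2. ] toolnow mm [ 2.6 -0.2  0.9] toolgoal mm [ 2.5 -0.2  0.9] rot deg [0.2 0.5 0.2]
```

```bash
python3 -m jog '[[0.0015,0.001,0,0,0,0],[0.0015,0.001,0,0,0,0],[0,0,0,0,0,0]]'
python3 -m jog '[[0.001,0.001,0,0,0,0],[0,0,0,0,0,0]]'
python3 -c "
from h import *
to((.5708,-.1169,.0465),frame(60,35))"
```

```text
time: 8.32
ee_pos: [0.58, -0.1026, 0.0372]
eef_rot: [-0.033, 0.703, -0.379, 0.6]
ft_force: [0.2, 0.2, -1.4]
width: 0.0383
time: 8.48
ee_pos: [0.5807, -0.1027, 0.037]
eef_rot: [-0.033, 0.703, -0.379, 0.601]
ft_force: [-1.2, 0.7, -0.0]
width: 0.038
t 8.48 tcp [ 0.5807 -0.1027  0.037 ] grasp [ 0.5731 -0.1159  0.0477] width 0.038 F [-1.2  0.7 -0. ]
q [ 0.95  0.62 -0.36  1.84 -0.88  1.07  0.71]
axes x [-0.275 -0.502 -0.82 ] y [ 0.41   0.71  -0.573] z [ 0.87  -0.493  0.01 ]
need world mm [-2.3 -1.  -1.2] toolnow mm [ 2.1 -0.9 -1.5] toolgoal mm [ 2.1 -0.9 -1.5] rot deg [ 0.   0.7 -0.1]
```

```bash
python3 -m jog '[[0,0,0,0,0,0],[0,0,0,0,0,0],[0,0,0,0,0,0],[0,0,0,0,0,0],[0,0,0,0,0,0],[0,0,0,0,0,0]]' 0.9
python3 -c "
from h import *
t=cam('top','t3.png');c=cam('scene','s3.png')
to((.5708,-.1169,.0465),frame(60,35))
a=t['image'][140:180,270:330,::-1];b=c['image'][155:200,205:272,::-1]
cv2.imwrite('pics/c4.png',np.hstack([cv2.resize(a,(400,267),interpolation=3),cv2.resize(b,(398,267),interpolation=3)]))"
```

```text
time: 8.98
ee_pos: [0.5807, -0.1024, 0.0361]
eef_rot: [-0.033, 0.703, -0.38, 0.601]
ft_force: [1.3, -0.5, -0.4]
width: 0.0699
t 9.08 tcp [ 0.5806 -0.1024  0.0361] grasp [ 0.573  -0.1156  0.0468] width 0.0778 F [ 1.7 -0.3 -0.5]
q [ 0.95  0.62 -0.36  1.84 -0.88  1.07  0.71]
axes x [-0.276 -0.503 -0.819] y [ 0.409  0.71  -0.574] z [ 0.87  -0.493  0.01 ]
need world mm [-2.2 -1.3 -0.3] toolnow mm [ 1.5 -1.6 -1.3] toolgoal mm [ 1.5 -1.6 -1.3] rot deg [0.  0.7 0. ]
```

View pics/c4.png

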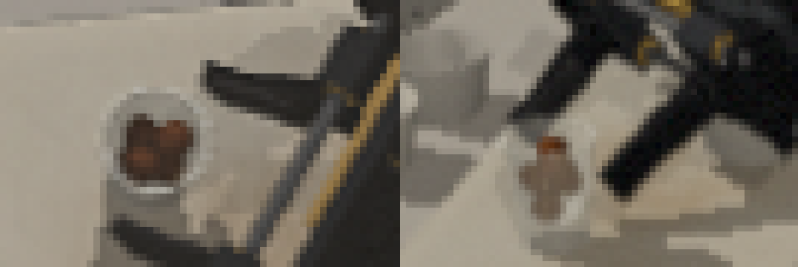

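```bash
python3 -m jog '[[-0.0035,0.005,0,0,0,0],[-0.0035,0.005,0,0,0,0],[-0.003,0.004,0,0,0,0],[0,0,0,0,0,0],[0,0,0,0,0,0]]'
python3 -m jog '[[0,0,0,0,0,0],[0,0,0,0,0,0],[0,0,0,0,0,0],[0,0,0,0,0,0],[0,0,0,0,0,0],[0,0,0,0,0,0],[0,0,0,0,0,0],[0,0,0,0,0,0],[0,0,0,0,0,0],[0,0,0,0,0,0]]' -1 12
python3 -c "
from h import *
to((.5708,-.1169,.0465),frame(60,35))"
```

```text
time: 9.5
ee_pos: [0.5902, -0.085, 0.0364]
eef_rot: [-0.034, 0.703, -0.379, 0.601]
ft_force: [0.2, 1.2, -0.3]
width: 0.0825
time: 10.33
ee_pos: [0.5901, -0.0858, 0.0363]
eef_rot: [-0.033, 0.703, -0.38, 0.601]
ft_force: [0.4, 0.1, 0.4]
width: 0.0467
t 10.33 tcp [ 0.5901 -0.0858  0.0363] grasp [ 0.5825 -0.099   0.0471] width 0.0467 F [0.4 0.1 0.4]
q [ 0.93  0.62 -0.38  1.85 -0.9   1.04  0.7 ]
axes x [-0.276 -0.503 -0.819] y [ 0.409  0.71  -0.574] z [ 0.87  -0.493  0.01 ]
need world mm [-11.6 -17.9  -0.6] toolnow mm [ 12.7 -17.1  -1.3] toolgoal mm [ 12.7 -17.1  -1.1] rot deg [0.  0.7 0. ]
```

```bash
python3 -m jog '[[-0.004,-0.003,0,0,0,0],[-0.008,-0.006,0,0,0,0],[-0.013,-0.009,0,0,0,0],[-0.016,-0.012,0,0,0,0],[-0.016,-0.012,0,0,0,0],[-0.016,-0.012,0,0,0,0],[-0.016,-0.012,0,0,0,0],[-0.016,-0.012,0,0,0,0],[-0.016,-0.012,0,0,0,0],[-0.01,-0.007,0,0,0,0],[0,0,0,0,0,0]]'
python3 -c "
from h import *
to((.51,.06,.22),frame(60,10))"
```

```text
time: 11.25
ee_pos: [0.5843, -0.0876, 0.2116]
eef_rot: [-0.035, 0.703, -0.38, 0.6]
ft_force: [0.1, 0.6, -2.0]
width: 0.0468
t 11.25 tcp [ 0.5843 -0.0876  0.2116] grasp [ 0.5767 -0.1009  0.2224] width 0.0468 F [ 0.1  0.6 -2. ]
q [ 0.94  0.34 -0.38  1.78 -0.88  1.27  0.44]
axes x [-0.277 -0.505 -0.817] y [ 0.406  0.709 -0.576] z [ 0.871 -0.492  0.009]
need world mm [-65.1 163.5   5.1] toolnow mm [ -68.8   86.5 -137.1] toolgoal mm [ -24.   106.5 -138.2] rot deg [ 0.3  0.7 25.2]
```

```bash
cat >> h.py <<'E'
def tot(tcp,M): to(np.array(tcp)-r.grip_depth*M[:,1],M)
E
python3 -c "
from h import *
tot((.555,.238,.26),frame(60,35))"
```

```text
t 11.25 tcp [ 0.5843 -0.0876  0.2116] grasp [ 0.5767 -0.1009  0.2224] width 0.0468 F [ 0.1  0.6 -2. ]
q [ 0.94  0.34 -0.38  1.78 -0.88  1.27  0.44]
axes x [-0.277 -0.505 -0.817] y [ 0.406  0.709 -0.576] z [ 0.871 -0.492  0.009]
need world mm [-29.3 325.6  48.4] toolnow mm [-195.9  191.  -185.3] toolgoal mm [-192.9  191.2 -188.2] rot deg [0.1 0.7 0.2]
```

```bash
python3 -m jog '[[-0.012,-0.008,0,0,0,0],[-0.016,-0.012,0,0,0,0],[-0.012,-0.009,0,0,0,0],[-0.006,0.006,-0.006,0,0,0],[-0.008,0.011,-0.009,0,0,0],[-0.008,0.011,-0.009,0,0,0],[-0.008,0.011,-0.009,0,0,0],[-0.008,0.011,-0.009,0,0,0],[-0.008,0.011,-0.009,0,0,0],[-0.008,0.011,-0.009,0,0,0],[-0.008,0.011,-0.009,0,0,0],[-0.008,0.011,-0.009,0,0,0]]'
python3 -c "
from h import *
tot((.555,.238,.26),frame(60,35))"
```

```text
time: 12.25
ee_pos: [0.5667, 0.0682, 0.2569]
eef_rot: [-0.037, 0.708, -0.378, 0.596]
ft_force: [-0.6, 0.9, -0.4]
width: 0.0467
t 12.25 tcp [0.5667 0.0682 0.2569] grasp [0.5593 0.0549 0.2677] width 0.0467 F [-0.6  0.9 -0.4]
q [ 0.85  0.09 -0.5   1.97 -1.01  1.16  0.3 ]
axes x [-0.288 -0.503 -0.815] y [ 0.397  0.712 -0.579] z [ 0.872 -0.49  -0.005]
need world mm [-11.7 169.8   3.1] toolnow mm [-84.5 114.5 -93.5] toolgoal mm [-83.5 113.9 -95.1] rot deg [0.7 0.1 0.4]
```

```bash
python3 -c "
from h import *
tot((.5415,.251,.265),frame(85,35))"
```

```text
t 12.25 tcp [0.5667 0.0682 0.2569] grasp [0.5593 0.0549 0.2677] width 0.0467 F [-0.6  0.9 -0.4]
q [ 0.85  0.09 -0.5   1.97 -1.01  1.16  0.3 ]
axes x [-0.288 -0.503 -0.815] y [ 0.397  0.712 -0.579] z [ 0.872 -0.49  -0.005]
need world mm [-25.2 182.8   8.1] toolnow mm [ -91.2  115.5 -111.6] toolgoal mm [-109.8  142.8  -41.1] rot deg [-19.7 -14.3   0.3]
```

```bash
python3 -m jog '[[-0.0083,0.0105,-0.0085,-1.7,-1.2,0],[-0.0083,0.0105,-0.008,-1.7,-1.2,0],[-0.0083,0.0105,-0.0075,-1.7,-1.2,0],[-0.0083,0.0108,-0.007,-1.7,-1.2,0],[-0.0083,0.0108,-0.0065,-1.7,-1.2,0],[-0.0083,0.0108,-0.006,-1.7,-1.2,0],[-0.0085,0.011,-0.006,-1.7,-1.2,0],[-0.0085,0.011,-0.0055,-1.7,-1.2,0],[-0.0085,0.011,-0.005,-1.7,-1.2,0],[-0.0085,0.011,-0.0045,-1.7,-1.2,0],[-0.0085,0.011,-0.004,-1.7,-1.2,0],[0,0,0,0,0,0]]'
python3 -c "
from h import *
tot((.5415,.251,.265),frame(85,35))"
```

```text
time: 13.25
ee_pos: [0.5432, 0.2562, 0.263]
eef_rot: [-0.193, 0.684, -0.233, 0.664]
ft_force: [-0.1, 1.1, -0.8]
width: 0.047
t 13.25 tcp [0.5432 0.2562 0.263 ] grasp [0.5423 0.241  0.2738] width 0.047 F [-0.1  1.1 -0.8]
q [ 0.61  0.26 -0.66  1.8  -0.87  1.2   0.26]
axes x [-0.043 -0.573 -0.818] y [ 0.046  0.817 -0.575] z [ 0.998 -0.062 -0.009]
need world mm [-1.7 -5.2  2. ] toolnow mm [ 1.5 -5.5 -1.3] toolgoal mm [ 1.5 -5.5 -1.2] rot deg [1.5 0.4 0.1]
```

```bash
python3 -c "
from h import *
A=Ro.from_quat(r.read_state()['eef_rot']).as_matrix();a=np.array([-.819,-.574,0])
for d,ro in((0,-120),(5,-125),(10,-130),(-5,-120)):
    M=frame(85,d,ro);w=Ro.from_matrix(A.T@M).as_rotvec(degrees=True);print(d,ro,np.round(w,1),np.linalg.norm(w),'mouth dir',np.round(M@a,2))
    if d==0: tot((.5415,.251,.25),M)"
```

```text
0 -120 [  37.5 -115.6   19.5] 123.11143554672049 mouth dir [-0.76 -0.51 -0.41]
t 13.25 tcp [0.5432 0.2562 0.263 ] grasp [0.5423 0.241  0.2738] width 0.047 F [-0.1  1.1 -0.8]
q [ 0.61  0.26 -0.66  1.8  -0.87  1.2   0.26]
axes x [-0.043 -0.573 -0.818] y [ 0.046  0.817 -0.575] z [ 0.998 -0.062 -0.009]
need world mm [ -1.7  -5.2 -13. ] toolnow mm [13.7  3.1 -1.2] toolgoal mm [ -7.5  -5.4 -10.7] rot deg [  37.5 -115.6   19.5]
5 -125 [  33.6 -121.5   15.3] 127.02583017678916 mouth dir [-0.72 -0.55 -0.42]
10 -130 [  29.2 -127.4   11.5] 131.1957565723853 mouth dir [-0.68 -0.6  -0.42]
-5 -120 [  42.6 -114.3   22.5] 124.09079103247176 mouth dir [-0.75 -0.47 -0.46]
```

```bash
python3 -m jog '[[0,0,0,1.6,-4.8,0.8],[0,0,0,1.6,-4.8,0.8],[0,0,0,1.6,-4.8,0.8],[0,0,0,1.6,-4.8,0.8],[0,0,0,1.6,-4.8,0.8],[0,0,0,1.6,-4.8,0.8],[0,0,0,1.6,-4.8,0.8],[0,0,0,1.6,-4.8,0.8]]'
python3 -c "
from h import *
tot((.5415,.251,.245),frame(85,0,-120))"
```

```text
time: 13.92
ee_pos: [0.5439, 0.2604, 0.2646]
eef_rot: [-0.147, 0.392, -0.188, 0.888]
ft_force: [0.7, -0.5, -0.6]
width: 0.0468
t 13.92 tcp [0.5439 0.2604 0.2646] grasp [0.5398 0.2439 0.2722] width 0.0468 F [ 0.7 -0.5 -0.6]
q [ 0.77  0.22 -0.75  2.01 -1.18  1.1   1.26]
axes x [ 0.622 -0.45  -0.641] y [ 0.219  0.886 -0.409] z [0.752 0.114 0.649]
need world mm [ -2.4  -9.4 -19.6] toolnow mm [ 15.3  -0.9 -15.6] toolgoal mm [-11.2  -9.6 -16.2] rot deg [ 24.5 -75.2  12.6]
```

```bash
python3 -c "
from h import *
a=np.array([-.819,-.574,0])
for h,d,ro in((105,5,-115),(105,0,-110),(110,5,-105)):
    M=frame(h,d,ro);print(h,d,ro,'mouth dir',np.round(M@a,2));tot((.527,.257,.25),M)" | grep -v -e axes -e '^t' -e q
```

```text
105 5 -115 mouth dir [-0.56 -0.77 -0.29]
need world mm [-16.9  -3.4 -14.6] toolnow mm [  0.4  -0.8 -22.6] toolgoal mm [-21.7   2.3  -5.8] rot deg [ 14.7 -74.8  33.2]
105 0 -110 mouth dir [-0.59 -0.75 -0.28]
need world mm [-16.9  -3.4 -14.6] toolnow mm [  0.4  -0.8 -22.6] toolgoal mm [-21.2   1.1  -7.8] rot deg [ 18.1 -68.3  34.9]
110 5 -105 mouth dir [-0.54 -0.83 -0.16]
need world mm [-16.9  -3.4 -14.6] toolnow mm [  0.4  -0.8 -22.6] toolgoal mm [-20.2   3.8  -9.4] rot deg [ 10.1 -65.9  38.8]
```

```bash
python3 -m jog '[[0,0,-0.001,1.2,-4.6,2.2],[0,0,-0.001,1.2,-4.6,2.2],[0,0,-0.001,1.2,-4.6,2.2],[0,0,-0.001,1.2,-4.6,2.2],[0,0,-0.001,1.2,-4.6,2.2],[0,0,-0.001,1.2,-4.6,2.2]]'
python3 -c "
from h import *
A=Ro.from_quat(r.read_state()['eef_rot']).as_matrix();print('mouth',A@[-.819,-.574,0])
tot((.527,.257,.25),frame(105,0,-115))"
```

```text
time: 14.42
ee_pos: [0.5403, 0.2591, 0.2598]
eef_rot: [-0.086, 0.157, -0.065, 0.982]
ft_force: [0.2, -0.3, -0.7]
width: 0.0472
mouth [-0.83001853 -0.43372593  0.35098156]
t 14.42 tcp [0.5403 0.2591 0.2598] grasp [0.5384 0.2409 0.2634] width 0.0472 F [ 0.2 -0.3 -0.7]
q [ 0.82  0.5  -0.79  1.94 -1.16  1.21  1.93]
axes x [ 0.942 -0.155 -0.296] y [ 0.101  0.977 -0.189] z [0.319 0.148 0.936]
need world mm [-13.3  -2.1  -9.8] toolnow mm [ -9.3  -1.6 -13.7] toolgoal mm [-16.3   1.4  -3.3] rot deg [ 12.4 -43.9  20.6]
```

```bash
python3 -m jog '[[-0.001,0,-0.001,1.2,-4.2,2],[-0.001,0,-0.001,1.2,-4.2,2],[-0.001,0,-0.001,1.2,-4.2,2],[-0.001,0,-0.001,1.2,-4.2,2],[-0.001,0,-0.001,1.2,-4.2,2],[-0.001,0,-0.001,1.2,-4.2,2]]'
python3 -c "
from h import *
A=Ro.from_quat(r.read_state()['eef_rot']).as_matrix();print('mouth',A@[-.819,-.574,0])
tot((.527,.257,.25),frame(105,0,-115))
t=cam('top','t5.png');c=cam('scene','s5.png')
a=cv2.imread('pics/t5.png')[115:235,120:280];b=cv2.imread('pics/s5.png')[130:250,120:280]
cv2.imwrite('pics/c5.png',cv2.resize(np.hstack([a,b]),None,fx=2.5,fy=2.5,interpolation=3))"
```

```text
time: 14.92
ee_pos: [0.5358, 0.2557, 0.2511]
eef_rot: [-0.017, -0.068, 0.051, 0.996]
ft_force: [-0.4, -0.7, -1.1]
width: 0.0464
mouth [-0.75071267 -0.65530566 -0.0850998 ]
t 14.92 tcp [0.5358 0.2557 0.2511] grasp [0.5376 0.2371 0.2519] width 0.0464 F [-0.4 -0.7 -1.1]
q [ 0.77  0.78 -0.81  1.76 -0.99  1.36  2.37]
axes x [0.986 0.103 0.133] y [-0.099  0.994 -0.041] z [-0.136  0.028  0.99 ]
need world mm [-8.8  1.3 -1.1] toolnow mm [-8.7  2.2  0.1] toolgoal mm [-7.9  3.5  2.4] rot deg [  4.9 -17.5   8.3]
```

View pics/c5.png

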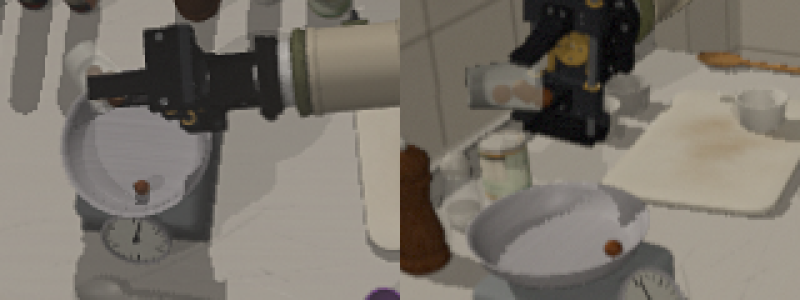

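```bash
python3 -m jog '[[0.012,0,0.01,0,0,0],[0.012,0,0.01,0,0,0],[0.006,0,0.003,3,-2,0],[0,0,0.002,3.5,-3,0],[0,0,0,3.5,-3,0],[0,0,0,3.5,-3,0]]'
python3 -c "
from h import *
A=Ro.from_quat(r.read_state()['eef_rot']).as_matrix();print('mouth',A@[-.819,-.574,0])
tot((.527,.257,.25),frame(105,0,-115))
t=cam('top','t6.png');c=cam('scene','s6.png')
"
```

```text
time: 15.52
ee_pos: [0.566, 0.2597, 0.2848]
eef_rot: [0.104, -0.153, 0.055, 0.981]
ft_force: [-0.7, 0.3, -1.1]
width: 0.0467
mouth [-0.69595151 -0.62026602 -0.3621582 ]
t 15.52 tcp [0.566  0.2597 0.2848] grasp [0.5686 0.2415 0.2813] width 0.0467 F [-0.7  0.3 -1.1]
q [ 0.74  0.98 -0.86  1.63 -1.02  1.44  2.55]
axes x [0.947 0.076 0.311] y [-0.139  0.972  0.187] z [-0.288 -0.22   0.932]
need world mm [-39.   -2.7 -34.8] toolnow mm [-48.   -3.7 -20.6] toolgoal mm [-49.5   7.5 -15.3] rot deg [-7.5 -5.9 10.3]
```

Mouth is now about 21° below horizontal. I'll wait a few rows, then look.

```bash
python3 -m jog '[[0,0,0,2,0,0],[0,0,0,0,0,0],[0,0,0,0,0,0],[0,0,0,0,0,0],[0,0,0,0,0,0]]'
python3 -c "
from h import *
A=Ro.from_quat(r.read_state()['eef_rot']).as_matrix();print('mouth',A@[-.819,-.574,0])
t=cam('top','t7.png');c=cam('scene','s7.png')
a=cv2.imread('pics/t7.png')[115:235,120:280];b=cv2.imread('pics/s7.png')[130:250,120:280]
cv2.imwrite('pics/c7.png',cv2.resize(np.hstack([a,b]),None,fx=2.5,fy=2.5,interpolation=3))"
```

```text
time: 16.03
ee_pos: [0.5662, 0.2601, 0.285]
eef_rot: [0.116, -0.144, 0.057, 0.981]
ft_force: [0.6, -0.0, -0.8]
width: 0.0469
mouth [-0.69602354 -0.61886945 -0.36440203]
```

View pics/c7.png

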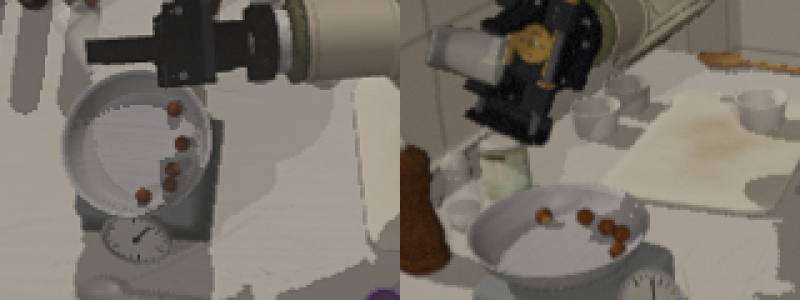

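All five nuts are in the dish: in the left half they lie at about (175,107), (181,144), (172,170), (169,184) and (143,196). The glass is empty, so I return it.

```bash
python3 -m jog '[[0,0,0.02,0,0,0],[0,0,0.02,0,0,0],[0,0,0,0,0,0]]'
python3 -c "
from h import *
tot((.5415,.251,.30),frame(85,35))"
```

```text
time: 16.38
ee_pos: [0.5548, 0.2504, 0.3233]
eef_rot: [0.116, -0.144, 0.057, 0.981]
ft_force: [0.6, 0.7, -1.0]
width: 0.0469
t 16.38 tcp [0.5548 0.2504 0.3233] grasp [0.5576 0.2323 0.3194] width 0.0469 F [ 0.6  0.7 -1. ]
q [ 0.79  0.93 -0.9   1.66 -1.05  1.47  2.5 ]
axes x [0.952 0.079 0.296] y [-0.146  0.967  0.21 ] z [-0.269 -0.243  0.932]
need world mm [-13.3   0.6 -23.3] toolnow mm [-19.5  -2.4 -18.3] toolgoal mm [ 19.4  12.9 -13.3] rot deg [-34.6 102.8 -45.1]
```

```bash
python3 -m jog '[[0,0,0,-1.9,5.7,-2.5],[0,0,0,-1.9,5.7,-2.5],[0,0,0,-1.9,5.7,-2.5],[0,0,0,-1.9,5.7,-2.5],[0,0,0,-1.9,5.7,-2.5],[0,0,0,-1.9,5.7,-2.5],[0,0,0,-1.9,5.7,-2.5],[0,0,0,-1.9,5.7,-2.5],[0,0,0,-1.9,5.7,-2.5],[0,0,0,-1.9,5.7,-2.5],[0,0,0,-1.9,5.7,-2.5]]'
python3 -c "
from h import *
tot((.58,.0,.28),frame(60,35))"
```

```text
time: 17.3
ee_pos: [0.5551, 0.249, 0.3155]
eef_rot: [-0.079, 0.427, -0.153, 0.888]
ft_force: [-0.4, -0.3, -1.4]
width: 0.0466
t 17.3 tcp [0.5551 0.249  0.3155] grasp [0.5513 0.2314 0.3206] width 0.0466 F [-0.4 -0.3 -1.4]
q [ 0.95  0.32 -0.9   1.95 -1.19  1.18  1.2 ]
axes x [ 0.588 -0.338 -0.735] y [ 0.203  0.941 -0.271] z [0.783 0.01  0.622]
need world mm [  24.9 -249.   -35.5] toolnow mm [ 125.  -219.6   -5. ] toolgoal mm [ 145.6 -146.1  146. ] rot deg [  8.8  47.3 -24.2]
```

```bash
python3 -m jog '[[0,-0.006,0,1.1,5.9,-3],[0,-0.006,0,1.1,5.9,-3],[0,-0.006,0,1.1,5.9,-3],[0,-0.006,0,1.1,5.9,-3],[0,-0.006,0,1.1,5.9,-3],[0,-0.006,0,1.1,5.9,-3],[0,-0.006,0,1.1,5.9,-3],[0,-0.006,0,1.1,5.9,-3],[0,0,0,0,0,0]]'
python3 -c "
from h import *
tot((.585,-.088,.22),frame(60,35))"
```

```text
time: 18.05
ee_pos: [0.5419, 0.2051, 0.3271]
eef_rot: [-0.033, 0.7, -0.381, 0.603]
ft_force: [0.4, 0.9, -0.7]
width: 0.0465
t 18.05 tcp [0.5419 0.2051 0.3271] grasp [0.5342 0.1919 0.3378] width 0.0465 F [ 0.4  0.9 -0.7]
q [ 1.14 -0.22 -0.94  2.02 -1.21  1.18  0.14]
axes x [-0.271 -0.506 -0.819] y [ 0.413  0.707 -0.574] z [ 0.869 -0.494  0.017]
need world mm [  43.1 -293.1 -107.1] toolnow mm [ 224.4 -128.   180.4] toolgoal mm [ 221.  -128.8  183.9] rot deg [-0.2  1.   0. ]
```

```bash
python3 -m jog '[[0.005,-0.007,0.007,0,0,0],[0.008,-0.011,0.0107,0,0,0],[0.008,-0.011,0.0107,0,0,0],[0.008,-0.011,0.0107,0,0,0],[0.008,-0.011,0.0107,0,0,0],[0.008,-0.011,0.0107,0,0,0],[0.008,-0.011,0.0107,0,0,0],[0.008,-0.011,0.0107,0,0,0],[0.008,-0.011,0.0107,0,0,0],[0.008,-0.011,0.0107,0,0,0],[0.008,-0.011,0.0107,0,0,0],[0.008,-0.011,0.0107,0,0,0]]'
python3 -c "
from h import *
tot((.589,-.086,.10),frame(60,35))"
```

```text
time: 19.05
ee_pos: [0.575, -0.0175, 0.3122]
eef_rot: [-0.035, 0.694, -0.37, 0.617]
ft_force: [0.8, 0.1, -0.1]
width: 0.0466
t 19.05 tcp [ 0.575  -0.0175  0.3122] grasp [ 0.5674 -0.031   0.3226] width 0.0466 F [ 0.8  0.1 -0.1]
q [ 1.25  0.2  -0.79  1.79 -0.88  1.3   0.29]
axes x [-0.237 -0.505 -0.83 ] y [ 0.408  0.723 -0.557] z [ 0.882 -0.47   0.035]
need world mm [  14.   -68.5 -212.2] toolnow mm [207.4  74.4  37.2] toolgoal mm [203.9  78.8  46.4] rot deg [ 0.5  2.7 -1.2]
```

```bash
python3 -m jog '[[0.018,0.0065,0.0035,0,0.25,-0.1],[0.018,0.0065,0.0035,0,0.25,-0.1],[0.018,0.0065,0.0035,0,0.25,-0.1],[0.018,0.0065,0.0035,0,0.25,-0.1],[0.018,0.0065,0.0035,0,0.25,-0.1],[0.018,0.0065,0.0035,0,0.25,-0.1],[0.018,0.0065,0.0035,0,0.25,-0.1],[0.018,0.0065,0.0035,0,0.25,-0.1],[0.018,0.0065,0.0035,0,0.25,-0.1],[0.015,0.0065,0.0035,0,0.25,-0.1],[0,0,0,0,0,0]]'
python3 -c "
from h import *
t=cam('top','t8.png');c=cam('scene','s8.png')
tot((.5901,-.0858,.0375),frame(60,35,.0))
a=t['image'][130:180,265:332,::-1];b=c['image'][135:205,195:290,::-1]
cv2.imwrite('pics/c8.png',np.hstack([cv2.resize(a,(400,298),interpolation=3),cv2.resize(b,(400,298),interpolation=3)]))"
```

```text
time: 19.97
ee_pos: [0.5828, -0.0982, 0.0916]
eef_rot: [-0.026, 0.708, -0.367, 0.603]
ft_force: [-1.0, 0.3, -1.6]
width: 0.0468
t 20.07 tcp [ 0.5837 -0.0974  0.0951] grasp [ 0.5761 -0.111   0.1054] width 0.047 F [-0.6  0.1 -0.6]
q [ 1.19  0.62 -0.67  1.81 -0.72  1.07  0.52]
axes x [-0.269 -0.48  -0.835] y [ 0.406  0.729 -0.551] z [ 0.873 -0.488 -0.001]
need world mm [  6.4  11.6 -57.6] toolnow mm [40.8 42.7  0. ] toolgoal mm [39.6 43.8 -0.2] rot deg [ 0.7  0.4 -1.6]
```

View pics/c8.png

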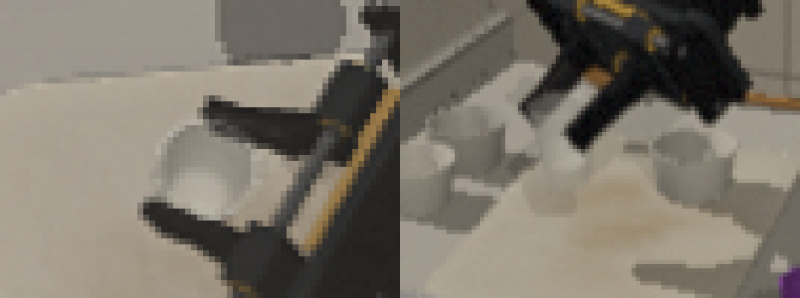

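The glass is still held between the fingers and looks upright, at about (205,170) in the left half. I lower it.

```bash
python3 -m jog '[[0.009,0.0085,0,0.1,0,-0.3],[0.009,0.0085,0,0.1,0,-0.3],[0.009,0.0085,0,0.1,0,-0.3],[0.005,0.006,0,0.1,0,-0.3],[0.003,0.003,0,0,0,-0.2],[0,0,0,0,0,0]]'
python3 -c "
from h import *
tot((.5901,-.0858,.0365),frame(60,35,.0))"
```

```text
time: 20.57
ee_pos: [0.5893, -0.088, 0.0437]
eef_rot: [-0.034, 0.703, -0.377, 0.602]
ft_force: [0.1, 0.4, -1.1]
width: 0.047
t 20.57 tcp [ 0.5893 -0.088   0.0437] grasp [ 0.5817 -0.1013  0.0544] width 0.047 F [ 0.1  0.4 -1.1]
q [ 1.15  0.68 -0.66  1.83 -0.7   0.97  0.56]
axes x [-0.274 -0.502 -0.82 ] y [ 0.406  0.713 -0.572] z [ 0.872 -0.49   0.009]
need world mm [ 0.8  2.2 -7.2] toolnow mm [ 4.6  6.  -0.4] toolgoal mm [ 4.6  6.  -0.4] rot deg [ 0.3  0.8 -0.1]
```

```bash
python3 -m jog '[[0.002,0.002,0,0,0,0],[0.001,0.0015,0,0,0,0],[0,0,0,0,0,0]]'
python3 -m jog '[[0.001,0.001,0,0,0,0],[0,0,0,0,0,0]]'
python3 -m jog '[[0.001,0.0005,0,0,0,0],[0,0,0,0,0,0]]'
```

```text
time: 20.82
ee_pos: [0.5904, -0.0866, 0.0395]
eef_rot: [-0.035, 0.703, -0.377, 0.602]
ft_force: [-0.2, 0.4, -1.1]
width: 0.0469
time: 20.98
ee_pos: [0.5908, -0.0867, 0.0385]
eef_rot: [-0.035, 0.702, -0.378, 0.602]
ft_force: [0.2, -0.9, -1.0]
width: 0.047
time: 21.15
ee_pos: [0.5909, -0.0873, 0.0376]
eef_rot: [-0.035, 0.702, -0.378, 0.603]
ft_force: [0.8, -0.1, -0.9]
width: 0.0466
```

```bash
python3 -m jog '[[0.001,0.0007,0,0,0,0],[0,0,0,0,0,0]]'
python3 -m jog '[[0.001,0.0007,0,0,0,0],[0,0,0,0,0,0]]'
python3 -m jog '[[0,0,0,0,0,0]]'
```

```text
time: 21.32
ee_pos: [0.5911, -0.0875, 0.0366]
eef_rot: [-0.034, 0.702, -0.378, 0.603]
ft_force: [0.6, -0.1, -0.2]
width: 0.047
time: 21.48
ee_pos: [0.5918, -0.0872, 0.0365]
eef_rot: [-0.034, 0.702, -0.378, 0.603]
ft_force: [0.1, 0.1, 0.5]
width: 0.0469
time: 21.57
ee_pos: [0.5918, -0.0872, 0.0365]
eef_rot: [-0.034, 0.702, -0.378, 0.603]
ft_force: [-0.2, 0.2, -0.1]
width: 0.0467
```

Contact: TCP z no longer drops and the load is off. I release and back off along the tool axis.

```bash
python3 -m jog '[[0,0,0,0,0,0],[0,0,0,0,0,0],[0,0,0,0,0,0],[0,0,0,0,0,0],[0,0,0,0,0,0],[0,0,0,0,0,0],[0,0,0,0,0,0],[0,0,0,0,0,0]]' 1
python3 -m jog '[[0,-0.006,0,0,0,0],[0,-0.012,0,0,0,0],[0,-0.015,0,0,0,0],[0,-0.015,0,0,0,0],[0,-0.018,0,0,0,0],[0,-0.018,0,0,0,0],[0,-0.018,0,0,0,0],[0,-0.018,0,0,0,0],[-0.01,-0.018,0,0,0,0],[-0.02,-0.018,0,0,0,0],[0,0,0,0,0,0]]'
python3 -c "
from h import *
t=cam('top','t9.png');c=cam('scene','s9.png');tot((.5,-.2,.2),frame(60,35))
a=t['image'][130:230,130:330,::-1];b=c['image'][150:280,140:310,::-1]
cv2.imwrite('pics/c9.png',np.vstack([cv2.resize(a,(560,280),interpolation=3),cv2.resize(b,(560,320),interpolation=3)]))
im=t['image'][135:215,140:210].astype(int);m=(im[...,0]-im[...,2]>35).astype(np.uint8)
n,l,st,ce=cv2.connectedComponentsWithStats(m)
for i in range(1,n):
    p=onz(t,ce[i][0]+140,ce[i][1]+135,.10);print(st[i][4],np.round(p,3),'r',round(float(np.hypot(p[0]-.518,p[1]-.213)),3))"
```

```text
time: 22.23
ee_pos: [0.5916, -0.0874, 0.0361]
eef_rot: [-0.034, 0.702, -0.378, 0.603]
ft_force: [-0.2, 0.8, -0.5]
width: 0.0856
time: 23.15
ee_pos: [0.5284, -0.1953, 0.1592]
eef_rot: [-0.034, 0.702, -0.38, 0.601]
ft_force: [0.9, -0.6, 0.9]
width: 0.0866
t 23.25 tcp [ 0.5274 -0.1939  0.1554] grasp [ 0.5198 -0.2072  0.1661] width 0.0869 F [-0.5 -0.1  0.1]
q [ 1.31  0.54 -0.62  1.71 -0.66  1.3   0.51]
axes x [-0.276 -0.502 -0.819] y [ 0.407  0.711 -0.573] z [ 0.871 -0.492  0.008]
need world mm [-27.4  -6.1  44.6] toolnow mm [-25.9 -41.  -20.5] toolgoal mm [-25.7 -41.1 -20.7] rot deg [ 0.2  0.7 -0. ]
13 [0.569 0.178 0.1  ] r 0.061
11 [0.529 0.168 0.1  ] r 0.046
16 [0.499 0.175 0.1  ] r 0.042
13 [0.481 0.178 0.1  ] r 0.05
13 [0.469 0.208 0.1  ] r 0.049
```

View pics/c9.png

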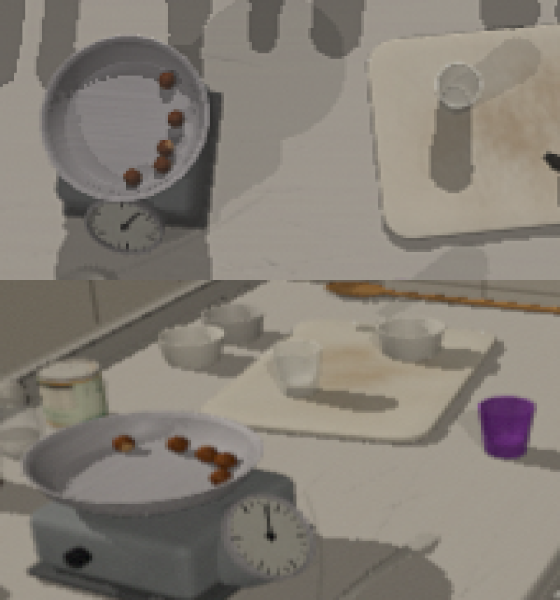

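The glass stands upright and empty on the board at (458,86). All five nuts are in the dish, 42–61 mm from its centre. The ramekin is where it was and the gripper is clear, so I hand in.

```bash
python3 -m jog '[[0,0,0,0,0,0],[0,0,0,0,0,0],[0,0,0,0,0,0]]' && python3 -c "
from bench import r
print(r.read_state()['time'],r.close_job())"
```

```text
time: 23.5
ee_pos: [0.5262, -0.1933, 0.154]
eef_rot: [-0.034, 0.704, -0.378, 0.6]
ft_force: [-0.1, 0.1, -0.4]
width: 0.0873
the job is handed in; nothing more can be done
23.5 None
```

I tipped all five hazelnuts into the scale's dish and stood the empty glass back on the chopping board. I handed the job in at 23.5 s; no verdict is reported.

**What I did:** I gripped the glass at 12–14 N, poured over the dish and set the glass down where it had stood. The first grip caught the glass too close to the fingertips: the fingers look about 2 cm shorter in the pictures than the stated TCP. I put the glass back, went about 16 mm further in and gripped it again, and that grip held through the pour.

**Last checks:**
- **Nuts:** all five are in the dish, 42–61 mm from its centre (limit 80 mm), and the dial has turned. I did not measure how far the dish sank.
- **Glass:** it looks upright, empty and well inside the board's edges; I did not measure its angle. The wrist force stayed within about 2 N whenever I read it.
- **Ramekin and spoon:** the ramekin looks unmoved. The spoon was only partly in view at the end, but nothing went near it.
- **Robot:** the gripper is open and about 10 cm clear of the glass.

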